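# Set the charging regulator's dial to the marked pressure line

## Robot

A 6-joint arm with a two-finger parallel gripper is mounted at the origin on the work surface. World frame = base frame: x ahead of the robot, y to its left, z up, the work surface at z = 0. Lengths are in m, angles in rad, forces in N, time in s.
With the tool pointing down it reaches from about 0.35 to 0.775 m from the base axis. Payload 7.3 kg.
Tool frame: the origin (TCP) lies on the centre line of the jaws, within the pads' length; the fingertips stand 11 mm ahead of it and the grasp point (between the pads) lies 8 mm behind it; z points along the fingers, y is the direction in which the jaws open and shut (so a half turn about z gives the same grasp; the last joint's range is limited). The gripper opens to 92 mm and grips with 3 to 60 N. Pads are 19 mm wide; open, the fingers measure 130 mm over their backs; the gripper's body (75 mm by 190 mm) begins 47 mm behind the grasp point.
Start: joints at [1.138, 0.342, 1.524, -0, 1.275, -0.146], TCP at [0.148, 0.504, 0.238] pointing down, gripper open.
Joint ranges: [-2.53, 2.53], [-0.77, 2.02], [0.04, 2.7], [-1, 4.14], [0.28, 2.66], [-3.11, 3.11]. Speed limits (rad/s): [2.57, 2.57, 3.14, 3.14, 3.14, 3.14].

## Interface

Orientations are given as [roll, pitch, yaw] about the fixed x, y, z axes, in that order (R = Rz(yaw) Ry(pitch) Rx(roll)).
In Python, from cell import robot gives the robot as it stands.
- The arm moves only by the tool jog_arm, never from a script. Its argument "deltas" is one flat list of numbers, 6 for each row, row after row: the shift along the world's x, y, z in units of 0.1 m (1.0 is 0.1 m), then the turn, a rotation vector about the world's x, y, z in units of 90 degrees (1.0 is 90 degrees). A call has 1 to 5 rows; each row is the pose to reach, as a shift and turn from the pose commanded when the call began; what a row does not reach only later rows make up. A row lasts 1/12 s, in which the tool goes at most 41.7 mm and 7.16 degrees, less where a joint would pass 70% of its speed; a pose out of reach is approached as far as the arm can. A call with a number of a shift or a turn outside -1 to 1 is refused whole. A call with a gripper value outside its range is refused whole. "claw" is the opening, from 0 (shut) to 1 (fully open), set as the call begins (left out, the last holds). The fingers move at their own pace and stop on an object; "newtons" is the grip in N (left out, the last holds). Time passes only in rows, so rows that repeat a pose let the fingers close. It gives the time, the measured TCP pose, the force and the opening at its end, in the units of the state.
- robot.observe(): the state, without advancing time (a new reading comes with each control period).
- robot.read_camera(name): name is "scene" or "side" or "wrist"; returns the picture (400x640x3 uint8, red, green, blue); there is no depth.
- robot.camera_params(name): a dict with "fx", "fy", "cx", "cy" (pixels), "R" (3x3) and "t" (3): a world point X has camera coordinates R X + t. Camera axes: x right, y down, z forward; pixel columns grow to the right and rows downward; lengths in m; the calibration is good to about 2 mm. The wrist camera is an equidistant fisheye: a pixel r from the principal point sees the ray r / f radians off the axis. A picture is of the moment at which its call begins: read the wrist's pose just before it. camera_params takes no time and is no camera call; for the wrist camera it gives the pose at the moment of the call.
- robot.hand_in(): hands the job in, once; it reports no verdict.
The state is a dict: "time": time; "qpos": joint angles; "qvel": joint speeds; "joint_efforts": joint torques, N m; "tool_pos": TCP position; "tool_rot": TCP orientation; "contact_force": force on the tool from outside, world axes, zero at the start; "torque": the same for the moment, N m; "opening": finger opening in m.
Only numpy, scipy, OpenCV 4.12 (cv2) and the standard library are available. Lean on these libraries where they do the work, as an engineer would, in place of code of your own. Each camera call takes 0.05 s, during which the arm holds its last target. There are 200 camera calls.

## Task

On the charging regulator, turn the round black dial by pushing its finger lug round with the fingertips, until the white index mark on the dial lines up with the target line, the one long wide line on the scale plate around it. Only push the lug, never pinch it, and leave the dial standing still there with the hand withdrawn. Leave the gauge, valve stem, pin ring and tube cap where they lie.

Things in the scene. Friction and masses are not known exactly. Their poses are not given: they have to be found in the camera images.
- dial (a joint): Angle (rad) of the dial on its upright axis, growing counter-clockwise seen from above. The dial is a black disc 62 mm in radius and 12 mm thick on top of the grey regulator housing (200 x 200 mm, its top 60 mm over the bench). It turns freely both ways (end stops at +-6.2, never needed: the shorter way round is always open), with steady friction: about 3 N at the lug turns it, it has no spring and stays where it is left.
- dial_centre (a point): Fixed point on the dial's axis, at the height of the dial's flat top (76 mm over the bench). The regulator may stand in different places on the bench, turned by up to 35 degrees. Nothing stands on the dial's top but the finger lug.
- index_mark (a point): Outer end of the white index mark, on the dial's top at its rim, 62 mm from the axis; moves with the dial. The mark is a radial line 14 x 4 mm, directly outward of the lug. This point's x axis points radially outward, z up.
- lug (a point): Middle of the dial's finger lug, half-way up its sides, 38 mm from the axis on the same radius as the index mark; moves with the dial. The lug is an upright plain aluminium oval post, 26 mm wide along the direction of turning and 16 mm radially (two merged round posts of radius 8 mm), rising 24 mm above the dial's top, with a 12 mm round nib 4 mm higher in its middle.
- target_line (a point): Middle of the target line on the aluminium scale plate, 76 mm from the dial's axis, 64 mm over the bench. The plate is a fixed disc of 92 mm radius, 4 mm thick, under the dial, its rim showing round it; it is clamped at a different angle each time. The target line is black, radial, 24 x 6 mm and runs out to the plate's edge; all other scale lines are thin (2 mm) and 6 or 10 mm long. The nearest of them is 20 degrees away from it.
- gauge: Chrome pressure gauge lying on its back, 64 mm across, 26 mm high, with a short stub at its side. Loose bystander on the bench beside the regulator; not to be moved. Origin at the centre of its underside.
- valve_stem: Brass valve stem standing on its 32 mm flange, 65 mm high. Loose bystander on the bench beside the regulator; not to be moved. Origin at the centre of its underside.
- pin_ring: Red plastic safety pin ring lying flat, ring 42 mm across with a 42 mm pin along its x axis, 6 mm high. Loose bystander on the bench beside the regulator; not to be moved. Origin at the centre of its underside.
- tube_cap: White nylon dip tube cap, 34 mm across, 20 mm high. Loose bystander on the bench beside the regulator; not to be moved. Origin at the centre of its underside.

How it is judged:
By the outcome, as a careful person would: the job done as asked, in the order asked, and still so for the second after the job is handed in, with the robot touching nothing.
It also fails if it takes over 45 s, if anything falls off the work surface, if the arm or the gripper's body presses on something with over 40 N, if the wrist force passes 120 N, or if a joint passes its speed limit or range.

## Working session

There is one attempt and no reset: what is moved stays moved. The work goes in short steps, Python scripts to look and compute and a tool call to move; the robot and the scene stay as the last step left them, time stands still between calls to the robot, and variables do not carry over. Pictures are saved under pics/ and viewed, about 8 in all and at most 12, crops included, and the job is handed in when it is done.

Besides the shell and the picture viewer there is one more tool, called by a JSON object that holds its "fn" and its "kwargs". jog_arm: Moves the arm, as the interface text tells. Its arguments: {"type":"object","properties":{"deltas":{"type":"array","items":{"type":"number"}},"claw":{"type":"number"},"newtons":{"type":"number"}},"required":["deltas"]}

```bash
mkdir -p pics; ls; python3 - <<'E'
from cell import robot
import cv2
for n in("scene","side"):
    cv2.imwrite(f"pics/{n}0.png",robot.read_camera(n)[:,:,::-1])
    p=robot.camera_params(n);print(n,{k:(v.round(3).tolist() if hasattr(v,'round') and hasattr(v,'tolist') else v) for k,v in p.items()})
print(robot.observe())
E
```

```text
pics
scene {'fx': 400.03918753546895, 'fy': 400.03918753546895, 'cx': 322.3002183500212, 'cy': 196.1376128600761, 'R': [[0.065, 0.998, 0.007], [0.644, -0.036, -0.764], [-0.762, 0.054, -0.645]], 't': [-0.081, -0.304, 1.235]}
side {'fx': 383.98691314405636, 'fy': 383.98691314405636, 'cx': 319.7447436728778, 'cy': 201.7926240863917, 'R': [[0.999, -0.035, 0.0], [-0.018, -0.518, -0.855], [0.03, 0.855, -0.518]], 't': [-0.543, 0.119, 0.665]}
{'time': 0.1, 'qpos': array([ 1.13799868e+00,  3.42667233e-01,  1.52491217e+00, -4.58125578e-05,
        1.27542506e+00, -1.46013297e-01]), 'qvel': array([-0.00034676, -0.00173573, -0.00227749,  0.00025145, -0.0014726 ,
       -0.00131435]), 'joint_efforts': array([ 5.22783830e-04, -4.31995833e+01, -2.44692171e+01,  7.18765939e-02,
        5.26639796e-02, -3.40274232e-05]), 'tool_pos': array([0.14835495, 0.50323428, 0.23711035]), 'tool_rot': array([-3.14018949e+00, -1.62068011e-04,  2.85482156e+00]), 'contact_force': array([-0.11575598,  0.43715112,  0.4590559 ]), 'torque': array([-0.03875476, -0.00689955,  0.0492015 ]), 'opening': 0.0919267583866841}
```

View pics/scene0.png

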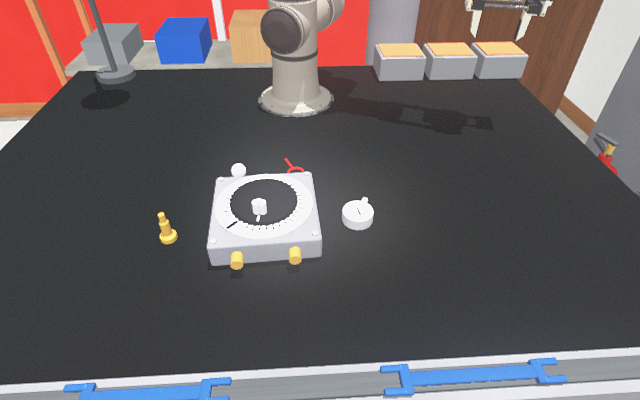

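View pics/side0.png

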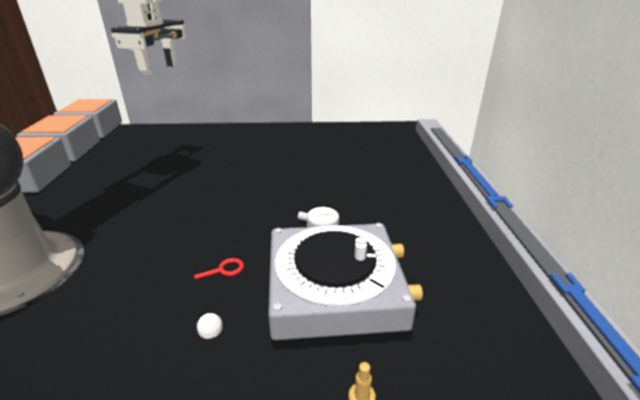

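The scene view shows the dial at about (264,204), lug (259,207), mark (258,218) and target line (232,225). In the side view the lug is at (361,249), mark (372,256) and target (377,283). I'll enlarge both.

```bash
python3 - <<'E'
import cv2,numpy as np
a=cv2.imread("pics/scene0.png")[160:260,205:325];b=cv2.imread("pics/side0.png")[215:315,265:405]
r=lambda i:cv2.resize(i,(0,0),fx=5,fy=5,interpolation=cv2.INTER_CUBIC)
A=r(a);B=r(b)
cv2.imwrite("pics/c0.png",cv2.resize(np.vstack([np.hstack([A,B[:, :]])]),(0,0),fx=.6,fy=.6))
E
```

```text
(no output)
```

View pics/c0.png

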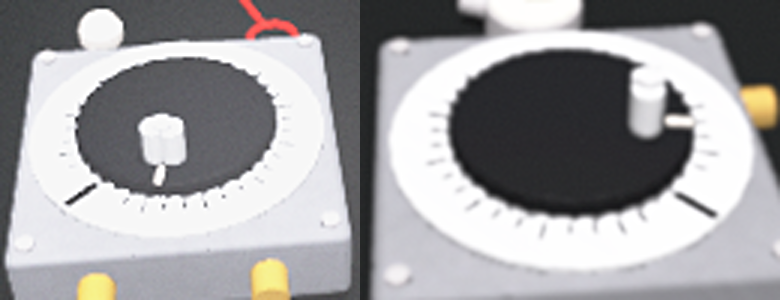

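```bash
cat > h.py <<'E'
import numpy as np
from cell import robot
def proj(p,X):
    c=np.atleast_2d(X)@np.array(p["R"]).T+np.array(p["t"])
    return np.c_[p["fx"]*c[:,0]/c[:,2]+p["cx"],p["fy"]*c[:,1]/c[:,2]+p["cy"]]
def circ(c,r,z,a): 
    a=np.atleast_1d(a);return np.c_[c[0]+r*np.cos(a),c[1]+r*np.sin(a),z+0*a]
def ray(p,u,v,z):
    """pixel to world point at height z"""
    R,t=np.array(p["R"]),np.array(p["t"]);o=-R.T@t
    d=R.T@np.array([(u-p["cx"])/p["fx"],(v-p["cy"])/p["fy"],1]);return (o+d*(z-o[2])/d[2])[:2]
E
python3 - <<'E'
from h import *
from scipy.optimize import least_squares as L
S,D=robot.camera_params("scene"),robot.camera_params("side")
T=np.linspace(0,2*np.pi,721)
def ext(p,c):
    q=proj(p,circ(c,.092,.064,T));return np.r_[q.min(0),q.max(0)]
s=lambda b,o:np.array([b[0]/3+o[0],b[1]/3+o[1],b[2]/3+o[0],b[3]/3+o[1]])
es=s([28,42,323,236],(205,160));ed=s([28,32,393,270],(265,215))
f=lambda x:np.r_[ext(S,x)-es,ext(D,x)-ed]
r=L(f,[.6,-.15]);c=r.x;print("centre",c,r.fun.round(1))
for n,p,e,m,t in(("scene",S,es,(257.3,221.3),(232,224.7)),("side",D,ed,(375.7,255.7),(377.3,283))):
    c1=L(lambda x:ext(p,x)-e,c).x
    M=ray(p,*m,.076)-c1;G=ray(p,*t,.064)-c1
    print(n,c1,[(np.hypot(*v),np.degrees(np.arctan2(v[1],v[0]))) for v in(M,G)])
# bystanders
for n,p,u in(("gauge",S,(358,219)),("stem",S,(168,239)),("cap",S,(238,174)),("capside",D,(209,330))): print(n,ray(p,*u,.01))
E
```

```text
centre [ 0.56439992 -0.06753165] [-0.2 -0.1 -0.6 -0.5  0.6 -0.  -0.3 -0.6]
scene [ 0.56537462 -0.06674648] [(np.float64(0.06172898256720843), np.float64(-7.392979490340038)), (np.float64(0.07715973718657913), np.float64(-44.78246771160384))]
side [ 0.56408951 -0.06848858] [(np.float64(0.06145006132175623), np.float64(-5.645439506453257)), (np.float64(0.0772460434706262), np.float64(-42.50456272780447))]
gauge [0.56187377 0.11677555]
stem [ 0.59600732 -0.25147731]
cap [ 0.39695428 -0.13851431]
capside [ 0.38118905 -0.14977605]
```

{"fn": "jog_arm", "kwargs": {"deltas": [0.23, -0.25, 0, 0, 0, 0, 0.46, -0.5, 0, 0, 0, 0, 0.69, -0.75, 0, 0, 0, 0, 0.92, -1, 0, 0, 0, 0], "claw": 0}}

```text
time: 0.43
tool_pos: [0.2409, 0.4023, 0.2374]
tool_rot: [-3.141, -0.0, 2.856]
contact_force: [0.7, 0.6, -0.2]
opening: 0.0696
```

{"fn": "jog_arm", "kwargs": {"deltas": [0.23, -0.25, 0, 0, 0, 0, 0.46, -0.5, 0, 0, 0, 0, 0.69, -0.75, 0, 0, 0, 0, 0.92, -1, 0, 0, 0, 0]}}

```text
time: 0.77
tool_pos: [0.3332, 0.3021, 0.2376]
tool_rot: [-3.141, -0.0, 2.855]
contact_force: [0.8, 0.7, 0.1]
opening: 0.0431
```

{"fn": "jog_arm", "kwargs": {"deltas": [0.23, -0.25, 0, 0, 0, 0, 0.46, -0.5, 0, 0, 0, 0, 0.69, -0.75, 0, 0, 0, 0, 0.92, -1, 0, 0, 0, 0]}}

```text
time: 1.1
tool_pos: [0.4252, 0.2021, 0.2375]
tool_rot: [-3.141, -0.001, 2.855]
contact_force: [0.3, 1.7, -0.6]
opening: 0.0165
```

{"fn": "jog_arm", "kwargs": {"deltas": [0.23, -0.25, 0, 0, 0, 0, 0.46, -0.5, 0, 0, 0, 0, 0.69, -0.75, 0, 0, 0, 0, 0.92, -1, 0, 0, 0, 0]}}

```text
time: 1.43
tool_pos: [0.5172, 0.102, 0.2374]
tool_rot: [-3.141, -0.001, 2.855]
contact_force: [0.7, 0.6, 1.0]
opening: -0.0
```

{"fn": "jog_arm", "kwargs": {"deltas": [0.23, -0.25, 0, 0, 0, 0, 0.46, -0.5, 0, 0, 0, 0, 0.69, -0.75, 0, 0, 0, 0, 0.92, -1, 0, 0, 0, 0, 0.92, -1, 0, 0, 0, 0]}}

```text
time: 1.85
tool_pos: [0.6113, -0.0013, 0.2363]
tool_rot: [-3.14, 0.001, 2.851]
contact_force: [-1.0, 0.5, -0.9]
opening: 0.0007
```

```bash
python3 - <<'E'
from h import *
import cv2
p=robot.camera_params("wrist");print(p)
cv2.imwrite("pics/w1.png",robot.read_camera("wrist")[:,:,::-1])
E
```

```text
{'fx': 309.70691628693146, 'fy': 309.70691628693146, 'cx': 320.7268482843409, 'cy': 200.27354933645728, 'R': array([[ 0.28816691,  0.95757582, -0.00289485],
       [ 0.92304429, -0.2769681 ,  0.26697922],
       [ 0.25485106, -0.07960665, -0.96369794]]), 't': array([-0.17409555, -0.5970057 ,  0.23187933])}
```

View pics/w1.png

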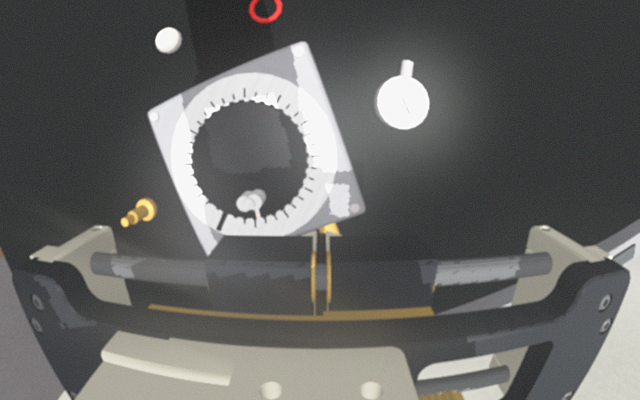

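The wrist view shows the dial centre near (250,155), lug (250,200), mark (257,215) and target (222,222). The tips are at (320,235). I'll enlarge it.

```bash
python3 - <<'E'
import cv2
a=cv2.imread("pics/w1.png")[60:260,150:360]
cv2.imwrite("pics/w1c.png",cv2.resize(a,(630,600),interpolation=cv2.INTER_CUBIC))
E
```

```text
(no output)
```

View pics/w1c.png

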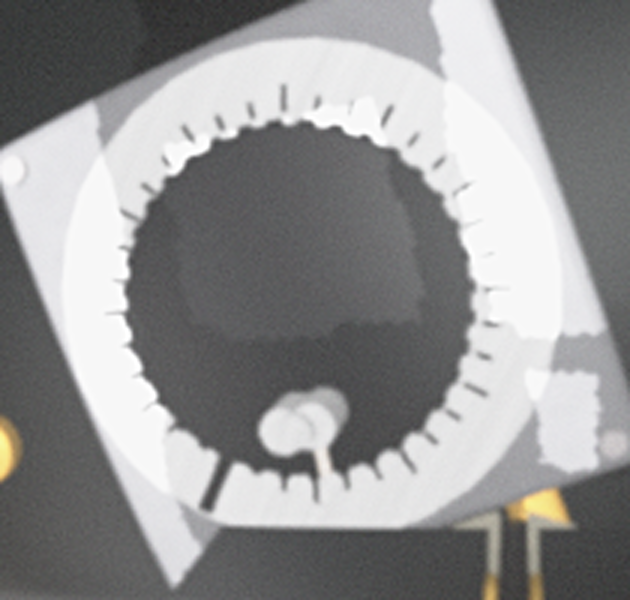

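```bash
cat >> h.py <<'E'
def wproj(p,X):
    c=np.atleast_2d(X)@np.array(p["R"]).T+np.array(p["t"])
    h=np.hypot(c[:,0],c[:,1]);k=p["fx"]*np.arctan2(h,c[:,2])/h
    return np.c_[c[:,0]*k+p["cx"],c[:,1]*k+p["cy"]]
def wray(p,u,v,z):
    R,t=np.array(p["R"]),np.array(p["t"]);o=-R.T@t
    d=np.array([u-p["cx"],v-p["cy"]]);r=np.hypot(*d);a=r/p["fx"]
    d=R.T@np.r_[d/r*np.sin(a),np.cos(a)];return (o+d*(z-o[2])/d[2])[:2]
E
python3 - <<'E'
from h import *
from scipy.optimize import least_squares as L
p=robot.camera_params("wrist");T=np.linspace(0,2*np.pi,721)
def f(x):
    q=wproj(p,circ(x,.092,.064,T));return np.r_[q[:,0].min()-(150+62/3),q[:,0].max()-(150+562/3),q[:,1].min()-(60+38/3)]
r=L(f,[.565,-.067]);c=r.x;print(c,r.fun)
for u,z in(((259,217.7),.076),((222,221.7),.064)):
    v=wray(p,*u,z)-c;print(np.hypot(*v),np.degrees(np.arctan2(v[1],v[0])))
o=robot.observe();print(o["tool_pos"],o["tool_rot"])
z=o["tool_pos"][2]-.011
print("tip flange",[wray(p,150+x/3,60+525/3,z) for x in(455,495,535,575)])
E
```

```text
[ 0.56041927 -0.06347347] [ 0.75632243 -0.6003084  -0.0596391 ]
0.06073219329620342 -7.1013560034364644
0.07798082272960744 -44.219426793396295
[0.60958461 0.00103536 0.23628116] [-3.14106465e+00 -1.22191110e-03  2.85129764e+00]
tip flange [array([ 0.59777285, -0.00648449]), array([5.99839883e-01, 5.03080439e-04]), array([0.60192726, 0.00747064]), array([0.60404305, 0.01444504])]
```

{"fn": "jog_arm", "kwargs": {"deltas": [0, -0.14, -0.3, 0, 0, 0.05, 0, -0.27, -0.6, 0, 0, 0.11, 0, -0.27, -0.95, 0, 0, 0.11]}}

```text
time: 2.15
tool_pos: [0.6085, -0.0246, 0.1428]
tool_rot: [-3.141, 0.003, 3.032]
contact_force: [0.5, 0.4, -0.8]
opening: 0.0004
```

{"fn": "jog_arm", "kwargs": {"deltas": [0, 0, -0.23, 0, 0, 0, 0, 0, -0.45, 0, 0, 0, 0, 0, -0.45, 0, 0, 0]}}

```text
time: 2.4
tool_pos: [0.6049, -0.0221, 0.093]
tool_rot: [3.141, -0.01, 3.028]
contact_force: [-1.7, 0.7, -0.2]
opening: 0.0004
```

```bash
python3 - <<'E'
from h import *
import cv2
o=robot.observe();print(o["tool_pos"],o["tool_rot"],o["contact_force"])
a=robot.read_camera("side")[150:350,215:455,::-1];b=robot.read_camera("scene")[120:290,180:380,::-1]
import numpy as np
cv2.imwrite("pics/s2.png",np.hstack([cv2.resize(a,(480,400),interpolation=2),cv2.resize(b,(320,400)[:1]+(272,),interpolation=2)if 0 else cv2.resize(b[:,20:180],(320,400),interpolation=2)]))
E
```

```text
[ 0.60485628 -0.0220785   0.09295278] [ 3.14080214 -0.00966885  3.02809673] [-1.67044226  0.65280945 -0.23432999]
```

View pics/s2.png

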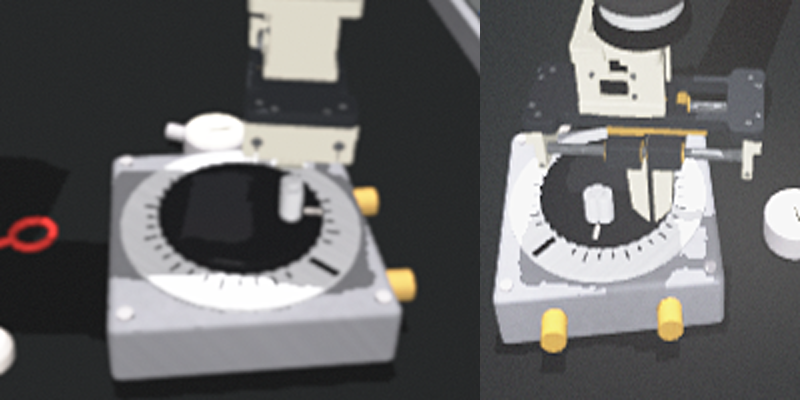

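The tips stand over the dial on the lug's counter-clockwise side, about 10–14 mm clear of it. Next is a partial push clockwise, then another look.

{"fn": "jog_arm", "kwargs": {"deltas": [0, -0.06, 0, 0, 0, 0, 0, -0.12, 0, 0, 0, 0, 0.0, -0.17, 0, 0, 0, 0, 0.01, -0.19, 0, 0, 0, -0.04, 0.02, -0.21, 0, 0, 0, -0.07]}}

```text
time: 2.92
tool_pos: [0.6109, -0.0453, 0.099]
tool_rot: [3.141, 0.002, 2.914]
contact_force: [-0.9, 2.6, 0.7]
opening: 0.0003
```

{"fn": "jog_arm", "kwargs": {"deltas": [0.015, -0.03, 0, 0, 0, -0.04, 0.03, -0.06, 0, 0, 0, -0.08, 0.045, -0.1, 0, 0, 0, -0.13, 0.055, -0.13, 0, 0, 0, -0.17, 0.06, -0.16, 0, 0, 0, -0.21]}}

```text
time: 3.33
tool_pos: [0.6169, -0.0606, 0.099]
tool_rot: [3.14, 0.001, 2.584]
contact_force: [-1.3, 3.2, 1.7]
opening: 0.0007
```

```bash
python3 - <<'E'
from h import *
import cv2
o=robot.observe();print(o["tool_pos"],o["tool_rot"],o["contact_force"])
a=robot.read_camera("side");b=robot.read_camera("scene")
cv2.imwrite("pics/side3.png",a[:,:,::-1]);cv2.imwrite("pics/scene3.png",b[:,:,::-1])
r=lambda i:cv2.resize(i[:,:,::-1],(0,0),fx=3.3,fy=3.3,interpolation=2)
cv2.imwrite("pics/s3.png",np.hstack([r(a[215:315,285:405]),r(b[160:260,205:325])]))
E
```

```text
[ 0.61685935 -0.06056344  0.09899344] [3.14006767e+00 8.64935321e-04 2.58398906e+00] [-1.30397554  3.18936144  1.66639964]
```

View pics/s3.png

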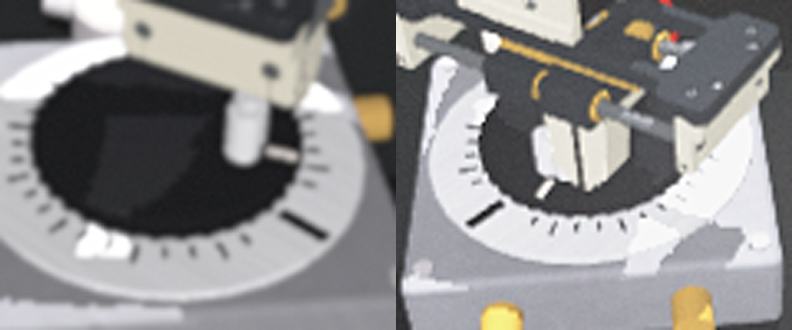

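```bash
python3 - <<'E'
from h import *
for n,c,u in(("scene",(.56537,-.06675),(248.9,219.4)),("side",(.56409,-.06849),(375.3,262.3))):
    v=ray(robot.camera_params(n),*u,.076)-c;th=np.arctan2(v[1],v[0]);print(n,np.hypot(*v),np.degrees(th))
th=np.radians(-15.)
for t in(-15,-17,-19):
    th=np.radians(t);R=np.array([[np.cos(th),np.sin(th)],[-np.sin(th),np.cos(th)]]);print(t,R@(np.array([.61686,-.06056])-[.5642,-.0670]))
E
```

```text
scene 0.06008449588181951 -22.542355796570945
side 0.061877342143048714 -20.073079221780898
-15 [0.04919886 0.01984997]
-17 [0.04847613 0.0215549 ]
-19 [0.04769435 0.02323356]
```

Both cameras agree that the dial has turned about 15°, with about 22° to go. Hand contact is about 13.5 mm from the TCP. I'll push on to about -38° first.

{"fn": "jog_arm", "kwargs": {"deltas": [-0.005, -0.025, 0, 0, 0, -0.01, -0.01, -0.05, 0, 0, 0, -0.025, -0.02, -0.075, 0, 0, 0, -0.04, -0.03, -0.1, 0, 0, 0, -0.055, -0.035, -0.115, 0, 0, 0, -0.065]}}

```text
time: 3.85
tool_pos: [0.6144, -0.0728, 0.0987]
tool_rot: [3.14, 0.004, 2.484]
contact_force: [5.5, 1.8, 3.9]
opening: 0.0002
```

{"fn": "jog_arm", "kwargs": {"deltas": [0, 0, 0, 0, 0, 0]}}

```text
time: 3.93
tool_pos: [0.6142, -0.0729, 0.0986]
tool_rot: [3.14, 0.004, 2.484]
contact_force: [4.5, 0.1, 4.8]
opening: 0.0007
```

```bash
python3 - <<'E'
from h import *
import cv2
o=robot.observe();print(o["tool_pos"],o["tool_rot"],o["contact_force"])
a=robot.read_camera("side");b=robot.read_camera("scene")
r=lambda i:cv2.resize(i[:,:,::-1],(0,0),fx=5,fy=5,interpolation=2)
cv2.imwrite("pics/s4.png",np.hstack([r(a[215:315,325:405]),r(b[160:260,205:285])]))
E
```

```text
[ 0.61420623 -0.07293039  0.09862694] [3.14033768 0.00356176 2.48397016] [4.54596833 0.14893484 4.76606518]
```

View pics/s4.png

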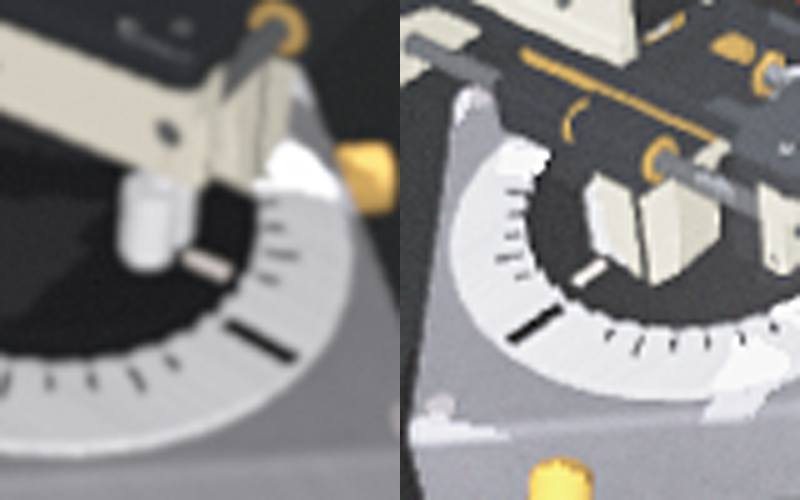

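```bash
python3 - <<'E'
from h import *
for n,c,u in(("scene",(.56537,-.06675),(239.8,216)),("side",(.56409,-.06849),(371.4,269.4))):
    v=ray(robot.camera_params(n),*u,.076)-c;th=np.arctan2(v[1],v[0]);print(n,np.hypot(*v),np.degrees(th))
for t in(-36,-38,-40):
    th=np.radians(t);R=np.array([[np.cos(th),np.sin(th)],[-np.sin(th),np.cos(th)]]);print(t,R@(np.array([.6142,-.0729])-[.5642,-.0670]))
E
```

```text
scene 0.06065919686337199 -41.10672736991393
side 0.06200064833422412 -36.248657938493515
-36 [0.04391878 0.02461606]
-38 [0.04303294 0.02613381]
-40 [0.04209467 0.02761972]
```

The side view says about 6° remain and the scene view about 4°. I'll push 4° more, back off, lift and measure with a clear view.

{"fn": "jog_arm", "kwargs": {"deltas": [-0.001, -0.01, 0, 0, 0, -0.012, -0.003, -0.02, 0, 0, 0, -0.025, -0.004, -0.03, 0, 0, 0, -0.035, -0.005, -0.035, 0, 0, 0, -0.044, -0.005, -0.035, 0, 0, 0, -0.044]}}

```text
time: 4.45
tool_pos: [0.6135, -0.0759, 0.0984]
tool_rot: [3.14, 0.003, 2.416]
contact_force: [5.6, 0.8, 5.7]
opening: 0.0007
```

{"fn": "jog_arm", "kwargs": {"deltas": [0.03, 0.03, 0, 0, 0, 0, 0.1, 0.11, 0, 0, 0, 0, 0.17, 0.19, 0.1, 0, 0, 0, 0.17, 0.19, 0.45, 0, 0, 0, 0.17, 0.19, 0.8, 0, 0, 0]}}

```text
time: 4.87
tool_pos: [0.6278, -0.0549, 0.1755]
tool_rot: [-3.137, -0.007, 2.418]
contact_force: [1.0, -0.6, 0.3]
opening: 0.0004
```

{"fn": "jog_arm", "kwargs": {"deltas": [0.1, 0.3, 0.3, 0, 0, 0, 0.1, 0.6, 0.4, 0, 0, 0, 0.1, 0.6, 0.4, 0, 0, 0]}}

```text
time: 5.12
tool_pos: [0.6404, 0.009, 0.2208]
tool_rot: [3.138, 0.002, 2.42]
contact_force: [-0.1, 0.6, -0.3]
opening: 0.0001
```

```bash
python3 - <<'E'
from h import *
import cv2
o=robot.observe();print(o["tool_pos"],o["tool_rot"],o["contact_force"])
a=robot.read_camera("side");b=robot.read_camera("scene")
r=lambda i:cv2.resize(i[:,:,::-1],(0,0),fx=5,fy=5,interpolation=2)
cv2.imwrite("pics/s5.png",np.hstack([r(a[215:315,325:405]),r(b[160:260,205:285])]))
E
```

```text
[0.64042282 0.00900555 0.22075575] [3.13765653e+00 1.54385435e-03 2.42046086e+00] [-0.13904936  0.5650625  -0.30396801]
```

View pics/s5.png

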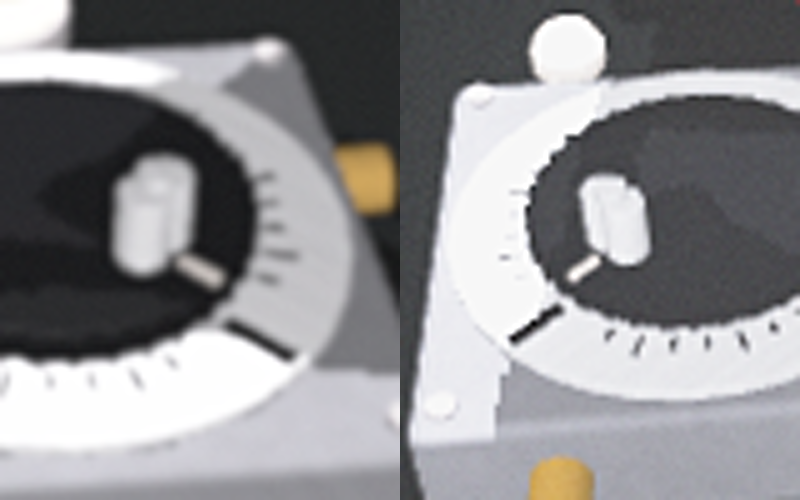

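```bash
python3 - <<'E'
from h import *
for n,c,m,t0,off in(("scene",(.56537,-.06675),[(168,277),(198,256)],[(163,310),(110,342)],(205,160)),("side",(.56409,-.06849),[(222,284),(180,260)],[(228,322),(293,358)],(325,215))):
    p=robot.camera_params(n)
    for nm,l,z in(("mark",m,.076),("target",t0,.064)):
        for u in l:
            v=ray(p,off[0]+u[0]/5,off[1]+u[1]/5,z)-c;print(n,nm,np.hypot(*v)*1e3,np.degrees(np.arctan2(v[1],v[0])))
E
```

```text
scene mark 60.94154224767974 -43.77823330503323
scene mark 46.526314297468666 -44.1328524794729
scene target 66.09138130860141 -42.9792717263639
scene target 88.9873665908378 -44.30209518865936
side mark 62.34456796077755 -41.949504950587055
side mark 47.20953218752419 -40.93391243565012
side target 65.79964572583324 -42.508817448499535
side target 88.00218875108283 -42.738823075597324
```

Mark against target is +0.3° past in the scene view and 1.1° short in the side view. I'll take one wrist view to arbitrate.

```bash
python3 - <<'E'
from h import *
import cv2,json
p=robot.camera_params("wrist");im=robot.read_camera("wrist")[:,:,::-1]
c=(.5605,-.0635);a=np.radians(-44)
u=wproj(p,circ(c,.062,.076,a))[0];print(u, wproj(p,circ(c,0,.076,0)))
x,y=int(u[0]),int(u[1]);x0,y0=max(x-50,0),max(y-50,0)
cv2.imwrite("pics/w6full.png",im)
cv2.imwrite("pics/w6.png",cv2.resize(im[y0:y0+75,x0:x0+100],(800,600),interpolation=2));print(x0,y0)
json.dump({k:np.array(v).tolist() for k,v in p.items()},open("pw6.json","w"))
E
```

```text
[219.50593341 238.70196148] [[216.43762335 180.25886752]]
169 188
```

View pics/w6.png

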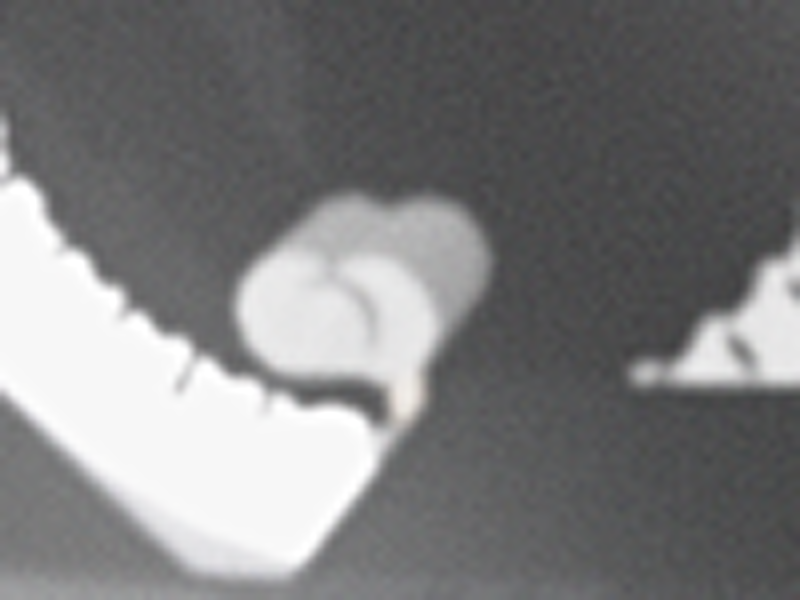

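The fingers hide the target in this view. I'll shift the hand at height and look once more.

{"fn": "jog_arm", "kwargs": {"deltas": [0.05, -0.3, 0.1, 0, 0, 0, 0.1, -0.6, 0.1, 0, 0, 0, 0.15, -0.9, 0.1, 0, 0, 0, 0.15, -0.9, 0.1, 0, 0, 0, 0.15, -0.9, 0.1, 0, 0, 0]}}

```text
time: 5.68
tool_pos: [0.6536, -0.089, 0.2255]
tool_rot: [-3.14, -0.003, 2.412]
contact_force: [0.2, 0.0, -0.1]
opening: 0.0006
```

```bash
python3 - <<'E'
from h import *
import cv2,json
p=robot.camera_params("wrist");im=robot.read_camera("wrist")[:,:,::-1]
c=(.5605,-.0635);u=wproj(p,circ(c,.07,.076,np.radians(-44)))[0];m=wproj(p,circ(c,0,.076,0))[0];print(u,m)
x0,y0=int(m[0])-100,int(m[1])-75;x0,y0=max(x0,0),max(y0,0)
cv2.imwrite("pics/w7.png",cv2.resize(im[y0:y0+150,x0:x0+200],(800,600),interpolation=2));print(x0,y0)
json.dump({k:np.array(v).tolist() for k,v in p.items()},open("pw7.json","w"))
E
```

```text
[274.93013611 175.05039175] [276.20693613 103.01772498]
176 28
```

View pics/w7.png

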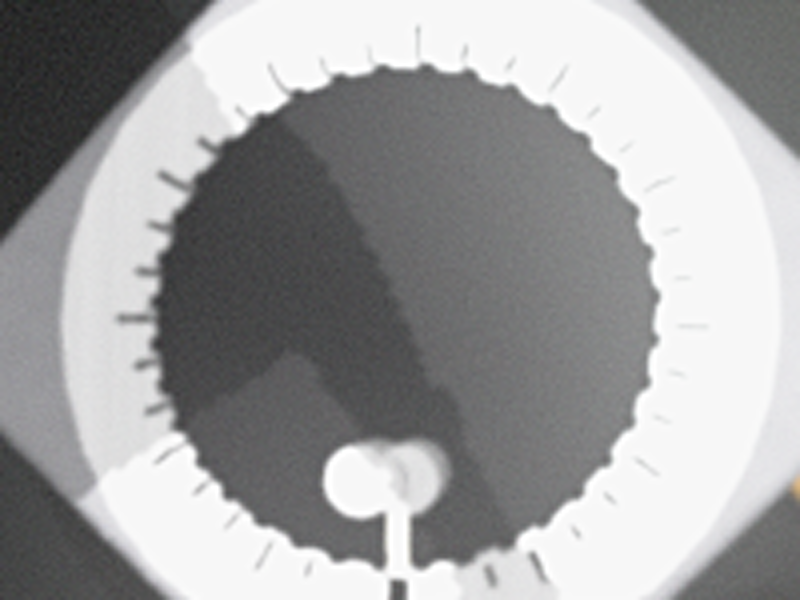

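```bash
python3 - <<'E'
from h import *
import json
from scipy.optimize import least_squares as L
p=json.load(open("pw7.json"));T=np.linspace(0,2*np.pi,721)
def f(x):
    q=wproj(p,circ(x,.092,.064,T));d=wproj(p,circ(x,.062,.076,T))
    return np.r_[q[:,0].min()-(176+62/4),q[:,0].max()-(176+780/4),d[:,0].min()-(176+157/4),d[:,0].max()-(176+657/4),d[:,1].min()-(28+68/4)]
r=L(f,[.5605,-.0635]);c=r.x;print(c,r.fun)
for u,z in(((398,566),.076),((398,520),.076),((398,582),.064),((397.5,596),.064)):
    v=wray(p,176+u[0]/4,28+u[1]/4,z)-c;print(np.hypot(*v),np.degrees(np.arctan2(v[1],v[0])))
E
```

```text
[ 0.56393612 -0.06705177] [ 0.02717784 -0.17224327 -1.09432933  1.11525555  0.02834495]
0.0595342089697617 -43.333328483519175
0.04821251459983117 -43.31219759487445
0.06575244956693642 -44.891256824188154
0.06938847840361759 -44.931858278333245
```

All three cameras put the mark within about 1° of the line (under 1 mm at the rim). It is slightly short if anything, and inside measurement error. I'll move the hand well clear and hand in.

{"fn": "jog_arm", "kwargs": {"deltas": [-0.1, 0.3, 0.2, 0, 0, 0, -0.2, 0.6, 0.4, 0, 0, 0, -0.3, 0.95, 0.6, 0, 0, 0, -0.3, 0.95, 0.6, 0, 0, 0, -0.3, 0.95, 0.6, 0, 0, 0]}}

```text
time: 6.15
tool_pos: [0.6241, 0.0112, 0.2889]
tool_rot: [3.14, 0.001, 2.421]
contact_force: [0.7, 0.1, -0.7]
opening: 0.0005
```

```bash
python3 - <<'E'
from cell import robot
o=robot.observe();print(o["time"],o["tool_pos"],abs(o["qvel"]).max(),o["contact_force"])
print(robot.hand_in())
E
```

```text
6.15 [0.62411279 0.01119191 0.28894215] 0.0495588470171672 [ 0.72979785  0.11795244 -0.6697905 ]
the job is handed in; nothing more can be done
None
```

I turned the dial about 37° clockwise by pushing the side of the lug with the closed fingertips, never pinching it. I then backed off, lifted the hand clear and handed in at 6.15 s.

**Alignment:** the last checks agree only to about 2°. The scene camera puts the mark about 0.3° past the target line. The side camera puts it about 1.1° short and the wrist camera about 1.5° short. On average that is just under 1° short, under 1 mm at the rim. I judged this within measurement error and left it. In the last wrist picture the mark runs straight into the target line.

**Contact forces:** the force readings I saw during the push stayed under about 9 N, and near zero after the hand withdrew.

**Not checked:** I took no picture after the final move away. I also did not re-measure the gauge, valve stem, pin ring and tube cap, but the hand's path stayed clear of them.

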